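# Load the tappets and offer up the valve cover

### The job

Drop each of the two steel tappets into the bore of its size in the aluminium valve housing, so that both go right down below the housing's top face. Then pick up the black cover plate by its rib and hold it level and still about 2 cm above the housing, not touching it, the right way round with its three bolt holes centred over the three threaded holes so that bolts could be dropped straight through; finish while still holding it there. Leave the other things on the bench where they are.

Things in the scene. Friction and masses are not known exactly. Their poses are not given: they have to be found in the camera images.
- housing: aluminium valve housing fixed to the bench, 140 x 104 x 66 mm (x, y, z); origin at the centre of its underside, its z is up. Its flat top, 66 mm above the bench, has two large round bores side by side in its middle and three 8 mm threaded bolt holes: two near the corners of its -x end and one at the middle of its +x end
- bore_large (a point): centre of the mouth of the larger bore, 35 mm diameter, 54 mm deep (flat blind bottom), in the housing's top face at x = 0, y = +24 mm of the housing; z up
- bore_small (a point): centre of the mouth of the smaller bore, 29 mm diameter, 54 mm deep, in the housing's top face at x = 0, y = -24 mm of the housing; z up
- thread_a (a point): centre of the mouth of a threaded hole, 8 mm diameter, in the housing's top face, at x = -55, y = +37 mm of the housing
- thread_b (a point): centre of the mouth of a threaded hole, 8 mm diameter, in the housing's top face, at x = -55, y = -37 mm of the housing
- thread_c (a point): centre of the mouth of a threaded hole, 8 mm diameter, in the housing's top face, at x = +55, y = 0 mm, the lone one at its end of the housing
- tappet_large_center (a point): the thicker tappet: plain steel cylinder, 30 mm diameter, 50 mm tall, 0.2 kg or so, standing upright on the mat; the point is its centre, 25 mm above its foot, z along its axis
- tappet_small_center (a point): the thinner tappet: plain steel cylinder, 24 mm diameter, 50 mm tall, 0.13 kg or so, standing upright on the mat; the point is its centre, 25 mm above its foot, z along its axis
- mat: blue parts mat fixed on the bench, 200 x 130 mm, 3 mm thick, that the tappets stand on; origin at the centre of its underside
- cover: the same cover plate as cover_grip; origin at the centre of the plate's underside, z up
- cover_grip (a point): loose black plastic cover plate, 140 x 104 mm (its x, y) and 6 mm thick, lying flat on the bench, about 0.28 kg, with a raised rib on its middle to hold it by: 60 mm long (its x), 22 mm wide (its y), from 6 to 42 mm above the plate's underside. The point is on the rib, above the plate's centre, 30 mm above the plate's underside; axes as the plate's, z up
- cover_hole_a (a point): centre of a 16 mm through hole of the cover plate, at the plate's underside, at x = -55, y = +37 mm of the plate; belongs over thread_a
- cover_hole_b (a point): centre of a 16 mm through hole of the cover plate, at the plate's underside, at x = -55, y = -37 mm of the plate; belongs over thread_b
- cover_hole_c (a point): centre of a 16 mm through hole of the cover plate, at the plate's underside, at x = +55, y = 0 mm, the lone one at its end of the plate; belongs over thread_c
- socket: plain round steel socket, 22 mm diameter and only 26 mm tall, standing on the mat beside the tappets; origin at the centre of its underside; a bystander
- screwdriver: screwdriver lying crosswise between the robot and the housing; a bystander
- wrench: wrench lying beyond the housing; a bystander
- bearing: plain steel ring, 52 mm across, 15 mm high, lying beyond the housing; a bystander
- torch: aluminium pocket torch lying beyond the housing; a bystander
There are look-alikes about, which are no part of the job. What is shaped like the cover but blue is not meant. What is shaped like the part that bears tappet_small_center but yellow is not meant.

How it is judged (in metres and radians):
On the way:
1. both tappets are down in the bores of their sizes, below the housing's top face (horizontal distance between tappet_large_center and bore_large below 0.005 m and horizontal distance between tappet_small_center and bore_small below 0.005 m and z of tappet_large_center in the frame of bore_large below -0.024 m and z of tappet_small_center in the frame of bore_small below -0.024 m), for 0.2 s.
At the end, for the whole second after the job is handed in: Each tappet is in its own bore (axis within 5 mm, centre 24 mm or more below the top face). The cover is gripped, off the housing, still, level within 5 degrees, its underside 8 to 35 mm above the top face at every hole, each hole within 4 mm sideways of its thread (all of step 1 and horizontal distance between cover_hole_a and thread_a below 0.004 m and horizontal distance between cover_hole_b and thread_b below 0.004 m and horizontal distance between cover_hole_c and thread_c below 0.004 m and z of cover_hole_a in the frame of thread_a between 0.008 and 0.035 m and z of cover_hole_b in the frame of thread_b between 0.008 and 0.035 m and z of cover_hole_c in the frame of thread_c between 0.008 and 0.035 m and angle between cover_grip's own z axis and vertical below 0.09 rad and contact force between cover and the fingers above 1 N and contact force between cover and housing below 0.1 N and linear speed of cover below 0.02 m/s); the arm keeps its last pose, push and grip.
It fails at once if a bystander is pushed more than 30 mm from its place (distance of any of socket, screwdriver, wrench, bearing, torch from where it was at the start of the episode above 0.03 m).
It also fails if it takes over 72 s, if anything falls off the work surface, if the arm or the gripper's body presses on something with over 40 N, if the wrist force passes 120 N, or if a joint passes its speed limit or range.

### The arm

A 6-joint arm with a two-finger parallel gripper is mounted at the origin on the work surface. World frame = base frame: x ahead of the robot, y to its left, z up, the work surface at z = 0. Lengths are in mm, angles in rad, forces in N, time in s.
With the tool pointing down it reaches from about 375 to 900 mm from the base axis. Payload 3.1 kg.
Tool frame: the origin (TCP) lies at the very end of the fingers, on their centre line; the grasp point (between the pads) lies 19 mm behind it; x points along the fingers, y is the direction in which the jaws open and shut, and the axes are right-handed (so a half turn about x gives the same grasp; the last joint's range is limited). The gripper opens to 87 mm and grips with 3 to 60 N. Pads are 19 mm wide; open, the fingers measure 117 mm over their backs; the gripper's body (75 mm by 190 mm) begins 51 mm behind the grasp point.
Start: joints at [-1.379, 0.527, 1.433, -0, 1.181, -0.178], TCP at [226.497, -582.491, 222.548] pointing down, gripper open.
Joint ranges: [-3.08, 3.08], [-0.75, 2.2], [0.22, 2.44], [-1.43, 4.57], [0, 2.65], [-2.85, 2.85]. Speed limits (rad/s): [2.79, 2.79, 3.14, 3.14, 3.14, 3.14].

### API

Orientations are given as a unit quaternion [w, x, y, z].
In Python, from rig import robot, eoat, planner, imaging, job gives the robot as it stands. The module is installed in compiled form; this text tells all that it offers. Calls block until the motion is done:
- robot.goto(position, orientation): joint-space move of the TCP to a pose.
- robot.line_to(position, rotation=None, velocity=150, f_stop=None): straight line of the TCP; rotation=None keeps the orientation; velocity is the mean speed in mm/s. With f_stop (N) it stops when the force on the tool has changed by that much, and returns True; else False.
- robot.goto_joints(angles): joint-space move.
- eoat.gripper_to(opening): finger opening in mm; the grip force is fixed at half the most; returns when the fingers have stopped.
- robot.sleep(seconds).
- planner.inverse_kinematics(position, orientation): joint angles nearest the present ones, or None.
- imaging.get_image(name): name is "scene" or "side" or "wrist"; returns (picture, depth): 480x640x3 uint8, red, green, blue; 480x640 float32, mm along the optical axis (not along the pixel's ray), 0 where there is no reading.
- imaging.camera_info(name): a dict with "vfov" (degrees; the focal length in pixels is half the picture's height over the tangent of half this angle, whatever the lens; pixels are square), "cx", "cy" (the principal point, pixels), "position" and "orientation" of the camera in the world; the wrist camera has in their place "mount" (4x4, takes a point from camera to tool coordinates, whose origin is the TCP and whose axes are the tool frame's). Camera axes: x right, y up, looking along -z (the intrinsics and any distortion apply to the point x, -y, -z); pixel columns grow to the right and rows downward; lengths in mm; the calibration is good to about 2 mm. A picture is of the moment at which its call begins: read the wrist's pose just before it. camera_info takes no time and is no camera call.
A pose or a line that the arm cannot do raises robot.MotionError and nothing moves.
- job.sign_off(): hands the job in, once; it reports no verdict.
Trained networks look in the newest picture that a camera, given by its name, has taken for a name from the list of things; names that differ only in an ending like _2 or _b are one class to them, and where a whole thing is asked for, a point or a joint stands for the part that bears it (a point fixed in the world has none). Each returns a list of dicts, best first, with "p" (0 to 1); they miss things now and then, are a little off and sometimes report something else, mostly with a low value. They report only what shows in the picture. A call takes as long as a camera call. They do not tell look-alikes from the thing itself.
- imaging.look_for(camera, thing): "centre" ([column, row] in pixels, amid what is visible of it).
- imaging.cut_out(camera, thing): "mask" (480x640 bool, what is visible of it) and "centre" ([column, row] in pixels, amid what is visible of it).
Readings, each from a call of its own:
- robot.current_t(): time.
- robot.current_joint_positions(): joint angles.
- robot.current_qd(): joint speeds.
- robot.current_joint_torque(): joint torques, N m.
- robot.current_position(): TCP position.
- robot.current_tcp_rot(): TCP orientation.
- robot.current_wrist_force(): force on the tool from outside, world axes, zero at the start.
- robot.current_wrist_torque(): the same for the moment, N m.
- robot.current_width(): finger opening in mm.
Only numpy, scipy, OpenCV 4.12 (cv2) and the standard library are available. Lean on these libraries where they do the work, as an engineer would, in place of code of your own. Each camera call takes 0.05 s, during which the arm holds its last target.

## Working session

There is one attempt and no reset: what is moved stays moved. The work goes in short steps, each a Python script; the robot and the scene stay as the last script left them, time stands still between calls to the robot, and variables do not carry over. Pictures are saved under pics/ and viewed, and the job is handed in when it is done.

```bash
mkdir -p pics; cat > h.py <<'E'
import numpy as np, cv2
from scipy.spatial.transform import Rotation as R
from rig import robot, eoat, planner, imaging, job
def rot(q): q=np.array(q,float); return R.from_quat([q[1],q[2],q[3],q[0]])
def quat(r): x,y,z,w=r.as_quat(); return [float(w),float(x),float(y),float(z)]
def save(n,im): cv2.imwrite('pics/'+n,cv2.cvtColor(im,cv2.COLOR_RGB2BGR))
def campose(name,tcp=None,tr=None):
    i=imaging.camera_info(name)
    if 'mount' in i:
        M=np.array(i['mount'],float); T=np.eye(4)
        T[:3,:3]=rot(tr if tr is not None else robot.current_tcp_rot()).as_matrix(); T[:3,3]=tcp if tcp is not None else robot.current_position()
        return i,T@M
    T=np.eye(4);T[:3,:3]=rot(i['orientation']).as_matrix();T[:3,3]=i['position'];return i,T
E
python3 - <<'E'
from h import *
for n in ['scene','side','wrist']:
    i,T=campose(n); print(n,imaging.camera_info(n)); 
    im,d=imaging.get_image(n); save(n+'0.png',im); np.savez('pics/%s0.npz'%n,im=im,d=d,T=T)
print(robot.current_t(),robot.current_tcp_rot())
E
```

```text
scene {'vfov': 48.88484853408705, 'cx': 321.54762348994456, 'cy': 229.69504872788727, 'position': array([834.57669172, 376.42696488, 875.19435171]), 'orientation': array([0.31780251, 0.08436206, 0.24388568, 0.91236198])}
side {'vfov': 44.457803412121685, 'cx': 310.5422814006623, 'cy': 242.64162218873548, 'position': array([135.53696607, 595.72497201, 873.70312159]), 'orientation': array([-0.28908642, -0.1067156 ,  0.34739837,  0.8856383 ])}
wrist {'vfov': 70.83138469024382, 'cx': 322.8467206782469, 'cy': 237.20901756699698, 'mount': array([[-3.14911956e-04,  2.63494356e-01, -9.64660886e-01,
        -1.61113260e+02],
       [ 9.99999912e-01,  3.48743266e-04, -2.31190099e-04,
         7.01475617e-02],
       [ 2.75501701e-04, -9.64660875e-01, -2.63494443e-01,
        -7.22241457e+01],
       [ 0.00000000e+00,  0.00000000e+00,  0.00000000e+00,
         1.00000000e+00]])}
0.15 [-0.12976296 -0.69498002 -0.13094146  0.69499546]
```

View pics/scene0.png

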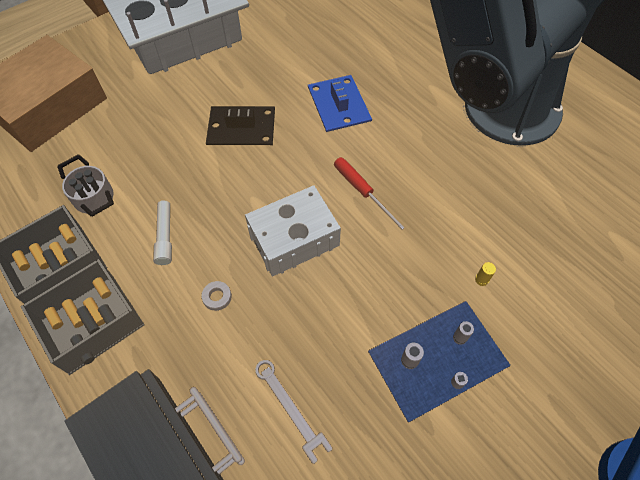

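View pics/side0.png

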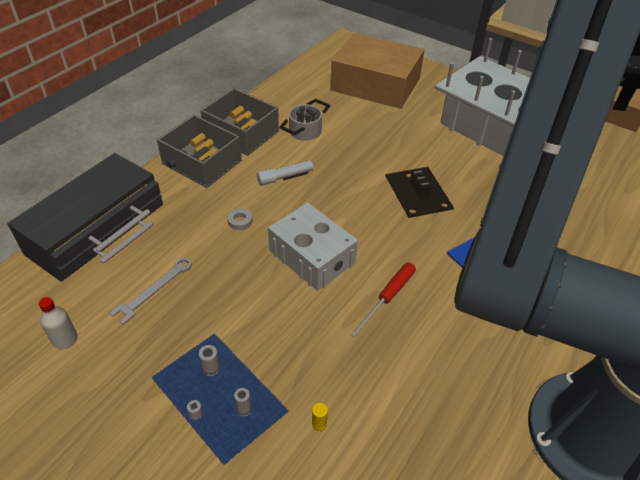

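View pics/wrist0.png

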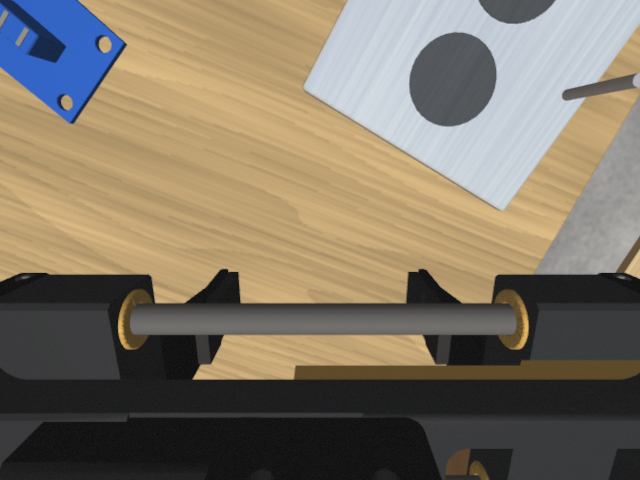

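```bash
cat >> h.py <<'E'
def deproj(i,T,uv,depth):
    f=240/np.tan(np.radians(i['vfov'])/2); uv=np.atleast_2d(uv).astype(float); depth=np.atleast_1d(depth)
    p=np.c_[(uv[:,0]-i['cx'])/f*depth,-(uv[:,1]-i['cy'])/f*depth,-depth]
    return p@T[:3,:3].T+T[:3,3]
def onplane(i,T,uv,z):
    a=deproj(i,T,uv,np.ones(len(np.atleast_2d(uv)))*1.0)-T[:3,3]
    return T[:3,3]+a*((z-T[2,3])/a[:,2])[:,None]
def proj(i,T,P):
    f=240/np.tan(np.radians(i['vfov'])/2); p=(np.atleast_2d(P)-T[:3,3])@T[:3,:3]
    return np.c_[i['cx']+f*p[:,0]/-p[:,2], i['cy']+f*p[:,1]/p[:,2]]
E
python3 - <<'E'
from h import *
for n in ['scene','side']:
    i,T=campose(n); z=np.load('pics/%s0.npz'%n); im,d=z['im'],z['d']
    for t in ['housing','cover','tappet_large_center','tappet_small_center','socket','mat','bore_large','bore_small','thread_a','thread_c','cover_hole_a','cover_hole_c','screwdriver','bearing']:
        for r in imaging.look_for(n,t)[:4]:
            u=r['centre']; dd=d[int(u[1]),int(u[0])]
            print(n,t,round(r['p'],2),np.round(u,1),deproj(i,T,u,dd).round(1)[0])
E
python3 - <<'E'
from h import *
a=cv2.imread('pics/scene0.png')
c1=cv2.resize(a[60:300,190:420],None,fx=2,fy=2,interpolation=2); c2=cv2.resize(a[240:430,360:520],None,fx=2.5,fy=2.5,interpolation=2)
cv2.imwrite('pics/c1.png',c1);cv2.imwrite('pics/c2.png',c2)
E
```

```text
scene housing 0.66 [292.7 230. ] [581.  -28.9  48.1]
scene cover 0.78 [338.8 105.4] [ 308.6 -228.9   20.8]
scene cover 0.57 [242.2 124.2] [ 500.7 -316.8   18.1]
scene tappet_large_center 0.64 [409.7 353.3] [572.2 268.7  52.4]
scene tappet_small_center 0.68 [238.8 124.8] [ 506.9 -320.6   17.3]
scene tappet_small_center 0.62 [484.8 273.7] [372.9 246.2  46.6]
scene tappet_small_center 0.57 [464.6 335.6] [479.9 301.8  45. ]
scene socket 0.71 [455.8 375.9] [532.5 338.2  29.7]
scene mat 0.6 [436.6 360. ] [529.6 298.6   4.4]
scene bore_large 0.89 [293.  228.7] [579.2 -30.3  49. ]
scene bore_small 0.63 [292.5 228.4] [580.6 -29.7  52.4]
scene thread_a 0.69 [294.9 230.2] [577.2 -27.5  45.2]
scene thread_a 0.66 [292.6 408.2] [764.2 212.    6.1]
scene thread_c 0.69 [294.9 230.2] [577.2 -27.5  45.2]
scene thread_c 0.66 [292.6 408.2] [764.2 212.    6.1]
scene cover_hole_a 0.83 [339.9 100.4] [ 309.4 -225.    39.6]
scene cover_hole_a 0.66 [240.2 124. ] [ 503.5 -320.3   17.6]
scene cover_hole_c 0.83 [339.9 100.4] [ 309.4 -225.    39.6]
scene cover_hole_c 0.66 [240.2 124. ] [ 503.5 -320.3   17.6]
scen
[... 524 characters left out ...]
7 [195.2 409.1] [523.  348.8  25.6]
side mat 0.84 [219.9 400.6] [513.2 306.6  -1. ]
side bore_large 0.63 [313.2 245.7] [556.1 -10.2  63.9]
side bore_small 0.89 [311.8 244.8] [559.1  -9.9  64.7]
side bore_small 0.18 [192.1 409.9] [525.9 352.6  25.6]
side thread_a 0.6 [312.5 244.6] [560.  -13.5  61.5]
side thread_c 0.6 [312.5 244.6] [560.  -13.5  61.5]
side cover_hole_a 0.75 [419.5 193.6] [ 485.1 -305.3   16.6]
side cover_hole_a 0.64 [464.5 250.6] [ 336.9 -225.2    2.8]
side cover_hole_c 0.75 [419.5 193.6] [ 485.1 -305.3   16.6]
side cover_hole_c 0.64 [464.5 250.6] [ 336.9 -225.2    2.8]
side screwdriver 0.61 [390.2 286.2] [403.9 -43.1  23.3]
side bearing 0.61 [238.2 218.7] [764.  -30.3  -5.1]
```

View pics/c1.png

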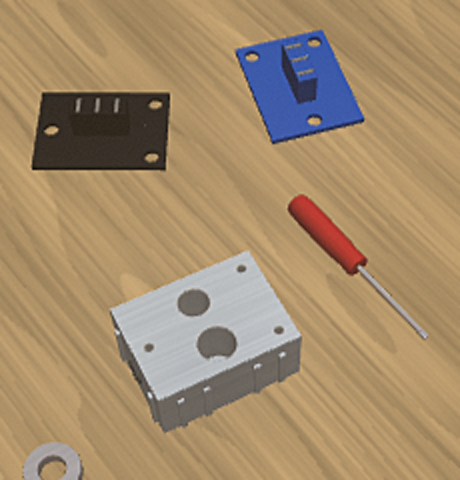

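View pics/c2.png

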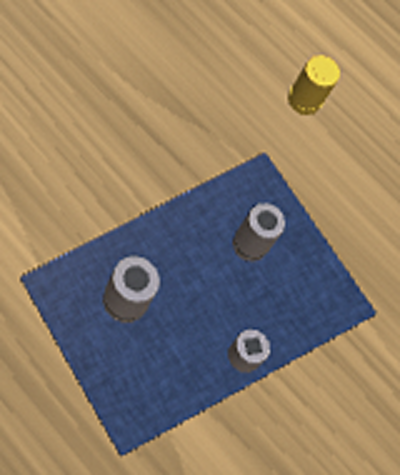

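```bash
python3 - <<'E'
from h import *
i,T=campose('scene')
px=np.array([[287,211],[298.5,231.5],[310.5,194.5],[329.5,225],[264.5,233.5]])
P=onplane(i,T,px,66);print('housing small,large,thread,thread,lone\n',P.round(1)); 
print('cover holes (z6)', onplane(i,T,np.array([[190+155/2,60+104/2],[190+151/2,60+157/2],[190+51/2,60+130/2]]),6).round(1))
c=lambda x,y:[360+x/2.5,240+y/2.5]
print('large,small', onplane(i,T,np.array([c(136,278),c(266,220)]),53).round(1),'socket',onplane(i,T,[c(254,346)],29).round(1))
E
```

```text
housing small,large,thread,thread,lone
 [[570.8 -58.2  66. ]
 [580.3 -11.4  66. ]
 [515.7 -60.1  66. ]
 [529.1  12.3  66. ]
 [629.7 -45.3  66. ]]
cover holes (z6) [[ 433.3 -321.1    6. ]
 [ 479.6 -263.4    6. ]
 [ 542.1 -360.4    6. ]]
large,small [[564.2 271.   53. ]
 [471.7 295.4  53. ]] socket [[527.9 346.7  29. ]]
```

```bash
cat >> h.py <<'E'
def down(psi_deg):
    a=np.radians(psi_deg); c,s=np.cos(a),np.sin(a)
    return quat(R.from_matrix(np.array([[0,c,s],[0,s,-c],[-1,0,0]])))
def wpic(name):
    p=np.array(robot.current_position()); q=robot.current_tcp_rot()
    i,T=campose('wrist',p,q); im,d=imaging.get_image('wrist'); save(name+'.png',im); np.savez('pics/'+name+'.npz',im=im,d=d,T=T); return i,T,im,d
E
python3 - <<'E'
from h import *
print(rot(robot.current_tcp_rot()).as_matrix().round(2))
for psi in [79,-101]:
  for p in [(605,285,150),(450,305,150),(564,271,29),(472,295,29),(580,-11,68),(571,-58,68),(576,-35,97)]:
    print(psi,p,np.round(planner.inverse_kinematics(p,down(psi)),2))
for psi in [51.5,-128.5]:
    print(psi,np.round(planner.inverse_kinematics((499,-326,11),down(psi)),2))
E
```

```text
[[-0.    0.36 -0.93]
 [ 0.   -0.93 -0.36]
 [-1.   -0.   -0.  ]]
79 (605, 285, 150) [ 0.27  0.67  1.38 -0.    1.09 -1.11]
79 (450, 305, 150) [ 0.39  0.52  1.71 -0.    0.91 -0.99]
79 (564, 271, 29) [ 0.27  0.79  1.56 -0.    0.8  -1.11]
79 (472, 295, 29) [ 0.36  0.73  1.74 -0.    0.67 -1.02]
79 (580, -11, 68) [-0.21  0.68  1.67 -0.    0.79 -1.59]
79 (571, -58, 68) [-0.3   0.68  1.68 -0.    0.78 -1.67]
79 (576, -35, 97) [-0.25  0.63  1.66 -0.    0.85 -1.63]
-101 (605, 285, 150) [ 0.27  0.67  1.38 -0.    1.09  2.04]
-101 (450, 305, 150) [ 0.39  0.52  1.71 -0.    0.91  2.15]
-101 (564, 271, 29) [ 0.27  0.79  1.56 -0.    0.8   2.03]
-101 (472, 295, 29) [ 0.36  0.73  1.74 -0.    0.67  2.12]
-101 (580, -11, 68) [-0.21  0.68  1.67 -0.    0.79  1.55]
-101 (571, -58, 68) [-0.3   0.68  1.68 -0.    0.78  1.47]
-101 (576, -35, 97) [-0.25  0.63  1.66 -0.    0.85  1.51]
51.5 [-0.77  0.79  1.64 -0.    0.71 -1.66]
-128.5 [-0.77  0.79  1.64 -0.    0.71  1.48]
```

```bash
python3 - <<'E'
from h import *
robot.goto((444,-282,200),down(-128.5)); wpic('w_cover')
q=down(-101)
zz=rot(q).as_matrix()[:,2]; 
p=np.array([576,-35,210])+zz*75; p[2]=210; robot.goto(p,q); wpic('w_hous')
p=np.array([518,290,190])+zz*70; p[2]=200; robot.goto(p,q); wpic('w_mat')
print(robot.current_t())
E
```

```text
5.4417
```

View pics/w_cover.png

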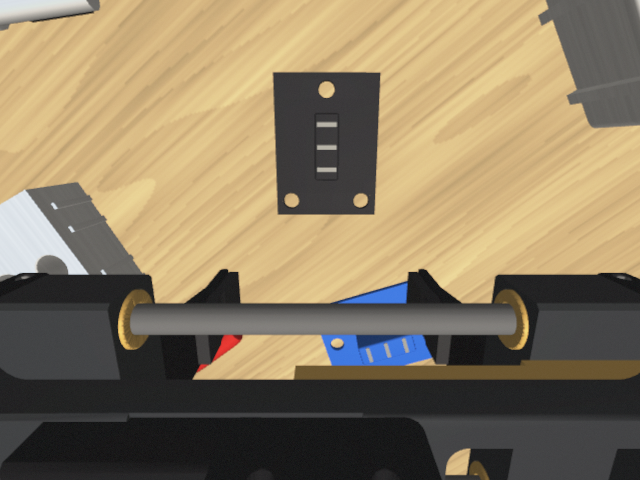

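View pics/w_hous.png

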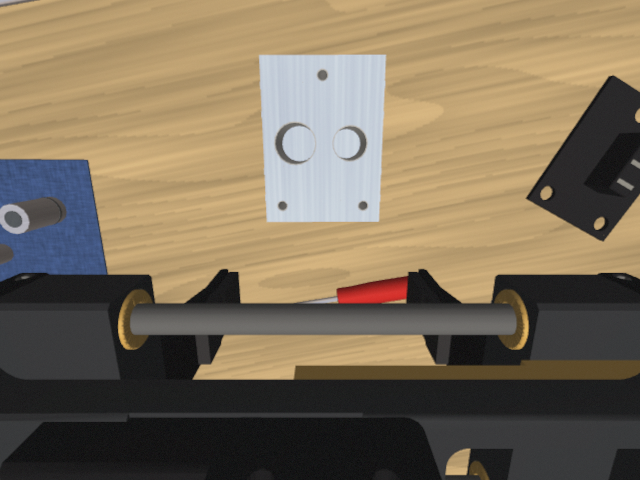

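View pics/w_mat.png

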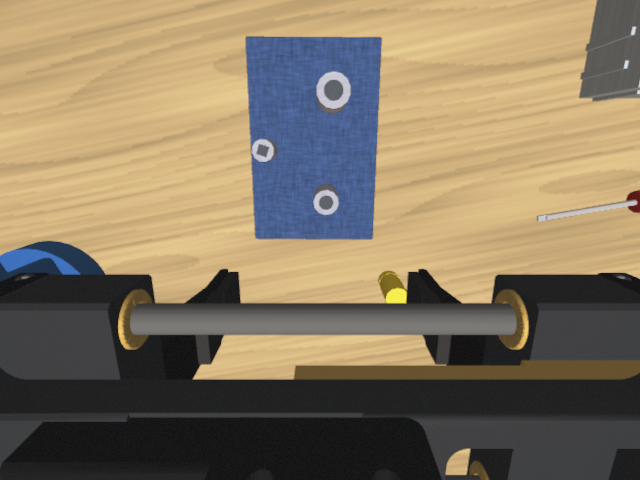

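```bash
cat > meas.py <<'E'
from h import *
def blob(g,lo,hi,box):
    x0,y0,x1,y1=box; m=((g[y0:y1,x0:x1]>=lo)&(g[y0:y1,x0:x1]<=hi)).astype(np.uint8)
    n,l,s,c=cv2.connectedComponentsWithStats(m,connectivity=4)
    return [(c[k]+[x0,y0],s[k]) for k in range(1,n)]
def fit(name,X,P):  # rigid 2D fit: local X -> P
    X=np.array(X,float);P=np.array(P)[:,:2];a=X-X.mean(0);b=P-P.mean(0)
    th=np.arctan2((a[:,0]*b[:,1]-a[:,1]*b[:,0]).sum(),(a*b).sum()); M=np.array([[np.cos(th),-np.sin(th)],[np.sin(th),np.cos(th)]])
    t=P.mean(0)-M@X.mean(0); print(name,t.round(2),np.degrees(th).round(2),'res',(P-(X@M.T+t)).round(1).tolist()); return t,th
i=imaging.camera_info('wrist')
def L(n): z=np.load('pics/%s.npz'%n); return z['T'],cv2.cvtColor(z['im'],cv2.COLOR_RGB2GRAY),z['d'],z['im']
H=[(-55,37),(-55,-37),(55,0)]
E
cat > m1.py <<'E'
from meas import *
T,g,d,im=L('w_cover')
pts=[]
for c in [(291,200),(361,200),(327,90)]:
    b=[x for x in blob(g,100,255,(c[0]-12,c[1]-12,c[0]+13,c[1]+13))]; b=min(b,key=lambda x:np.hypot(*(x[0]-c))); print('cover hole',b[0],b[1]); pts.append(b[0])
for z in (0,3,6):fit('cover z%d'%z,H,onplane(i,T,np.array(pts),z))
print('depth plate',deproj(i,T,[(290,150)],d[150,290]),deproj(i,T,[(327,135)],d[135,327]))
T,g,d,im=L('w_hous'); pts=[]
for c in [(282,206),(363,206),(322,75)]:
    b=min(blob(g,0,140,(c[0]-10,c[1]-10,c[0]+11,c[1]+11)),key=lambda x:np.hypot(*(x[0]-c))); print('thread',b[0],b[1]); pts.append(b[0])
fit('housing',H,onplane(i,T,np.array(pts),66)); print('depth top',deproj(i,T,[(320,190)],d[190,320]))
for c,nm in [((296,143),'large'),((350,143),'small')]:
    x0,y0=c[0]-26,c[1]-26
    # edge circle via Hough
    cr=cv2.HoughCircles(cv2.resize(g[y0:y0+52,x0:x0+52],None,fx=6,fy=6,interpolation=2),cv2.HOUGH_GRADIENT,1.5,100,param1=80,param2=20,minRadius=70,maxRadius=150)
    if cr is not None:
        k=cr[0][0]/6; u=[x0+k[0]-.4,y0+k[1]-.4]; print('bore',nm,u,k[2],onplane(i,T,[u],66))
T,g,d,im=L('w_mat')
hsv=cv2.cvtColor(im,cv2.COLOR_RGB2HSV)
for c,nm in [((333,90),'large'),((326,202),'small'),((262,150),'socket')]:
    x0,y0=c[0]-25,c[1]-25
    b=max(blob(np.where((hsv[...,1]<60),g,0),140,255,(x0,y0,x0+50,y0+50)),key=lambda x:x[1][4])
    ll,tt,w,h,_=b[1]; u=(x0+ll+(w-1)/2,y0+tt+(h-1)/2)
    zt=29 if nm=='socket' else 53
    print(nm,u,w,h,onplane(i,T,[u],zt), deproj(i,T,[u],d[int(u[1]),int(u[0])]))
E
python3 m1.py
```

```text
cover hole [291.24117647 199.67058824] [  5   5  16  14 170]
cover hole [360.16571429 199.76      ] [  4   5  15  15 175]
cover hole [326.08482143  89.13839286] [  3   3  17  17 224]
cover z0 [ 497.53 -329.14] -38.59 res [[0.0, 0.1], [-0.1, -0.0], [0.1, -0.1]]
cover z3 [ 497.67 -329.22] -38.59 res [[0.1, -0.3], [0.3, 0.0], [-0.3, 0.3]]
cover z6 [ 497.82 -329.3 ] -38.59 res [[0.1, -0.7], [0.7, 0.1], [-0.8, 0.7]]
depth plate [[ 517.92656971 -298.40922502    4.74673722]] [[ 505.33306429 -336.17207965   41.3763189 ]]
thread [282.03508772 205.38596491] [ 6  6  9  8 57]
thread [362.57407407 205.24074074] [ 6  5  8  9 54]
thread [321.94666667  74.65333333] [ 6  5  9 10 75]
housing [575.51 -35.48] -10.96 res [[0.2, -0.2], [0.2, 0.2], [-0.4, 0.1]]
depth top [[535.72807484 -25.68875415  65.25851723]]
bore large [np.float32(295.475), np.float32(142.725)] 20.591667 [[580.24623452 -12.74878337  66.        ]]
bore small [np.float32(348.475), np.float32(142.475)] 17.491667 [[571.57616293 -58.07900061  66.        ]]
large (np.float64(333.0), np.float64(89.5)) 35 38 [[563.81074739 271.24015829  53.        ]] [[563.71515986 271.2784564   53.68631071]]
small (np.float64(325.5), np.float64(202.0)) 26 25 [[470.92720933 295.70996519  53.        ]] [[471.04410205 295.69294707  53.72089149]]
socket (np.float64(262.0), np.float64(150.0)) 23 23 [[527.70160691 346.14642656  29.        ]] [[527.71512803 346.26103497  28.34038997]]
```

```bash
cat > pick.py <<'E'
from h import *
Q=down(-100.96)
def pick(x,y):
    eoat.gripper_to(50)
    robot.goto((x,y,90),Q)
    r=robot.line_to((x,y,29),velocity=120,f_stop=8); print('contact',r,robot.current_position())
    eoat.gripper_to(5); print('w',robot.current_width())
    robot.line_to((x,y,150),velocity=200); print('w',robot.current_width(), robot.current_wrist_force(),robot.current_t())
def carry(x,y):
    robot.goto((x,y,125),Q)
    r=robot.line_to((x,y,96),velocity=80,f_stop=6); print('contact',r,np.round(robot.current_position(),2),np.round(robot.current_tcp_rot(),3))
    r=robot.line_to((x,y,69),velocity=40,f_stop=6); print('contact',r,np.round(robot.current_position(),2),np.round(robot.current_wrist_force(),1),robot.current_t()); return r
E
python3 - <<'E'
from pick import *
pick(563.8,271.2)
E
```

```text
contact False [564.10723391 271.6693659   29.84267057]
w 29.076965156851937
w 29.250703115045397 [-0.38573165 -0.74741467 -1.96312053] 8.9583
```

```bash
python3 - <<'E'
from pick import *
r=carry(580.1,-12.2)
for n in ('scene','side'):
    im,d=imaging.get_image(n); save(n+'1.png',im)
E
python3 - <<'E'
import cv2,numpy as np
a=cv2.imread('pics/scene1.png')[150:300,220:400];b=cv2.imread('pics/side1.png')[170:320,230:410]
cv2.imwrite('pics/c3.png',cv2.resize(np.hstack([a,b]),None,fx=2.2,fy=2.2,interpolation=2))
E
```

```text
contact False [579.93 -11.61  95.56] [ 0.067 -0.704  0.067  0.704]
contact False [580.24 -12.22  69.  ] [-0.4  0.2 -1.6] 11.3917
```

View pics/c3.png

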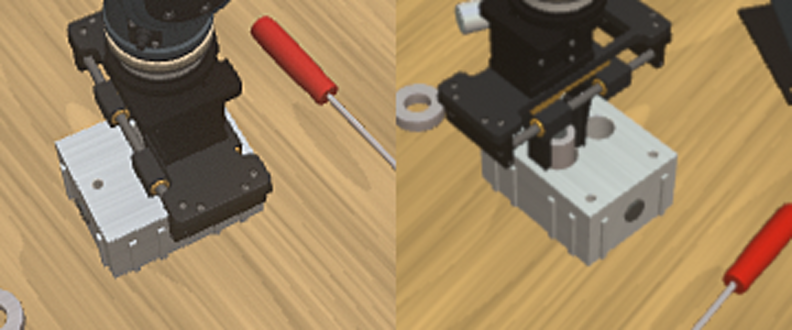

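The side crop shows the large tappet inserted in the large bore between the fingers, and there was no contact force. I'll release it, then fetch the small tappet.

```bash
python3 - <<'E'
from pick import *
eoat.gripper_to(50); robot.sleep(0.2)
robot.line_to((580.1,-12.2,120),velocity=200)
pick(470.9,295.7)
r=carry(571.2,-58.6)
im,d=imaging.get_image('side'); save('side2.png',im)
E
python3 - <<'E'
import cv2,numpy as np
b=cv2.imread('pics/side2.png')[170:320,230:410]
cv2.imwrite('pics/c4.png',cv2.resize(b,None,fx=3,fy=3,interpolation=2))
E
```

```text
contact False [471.52456342 295.36795951  29.16188785]
w 23.42420797560474
w 22.887936901515527 [ 0.50183885  0.37536011 -2.10703262] 16.25
contact False [571.06 -58.14  95.6 ] [ 0.067 -0.704  0.067  0.704]
contact False [571.33 -58.64  69.01] [ 0.1 -0.6 -1.4] 18.975
```

View pics/c4.png

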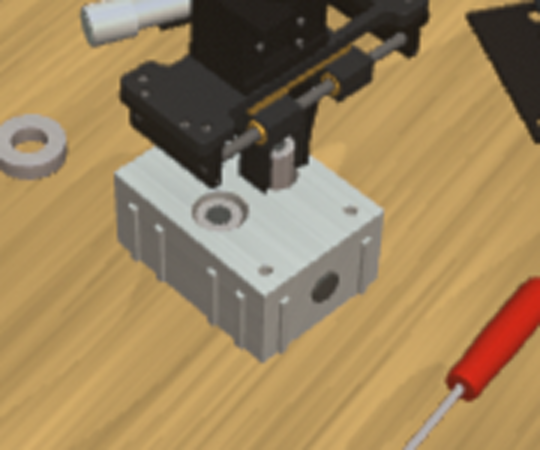

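```bash
python3 - <<'E'
from pick import *
eoat.gripper_to(50); robot.sleep(0.2)
robot.line_to((571.2,-58.6,150),velocity=200)
zz=rot(Q).as_matrix()[:,2]; p=np.array([575.5,-35.5,210])+zz*75; p[2]=190; robot.goto(p,Q); robot.sleep(.3); wpic('w_hous2')
q=down(-128.59); zz=rot(q).as_matrix()[:,2]; p=np.array([497.6,-329.2,0])+zz*75; p[2]=150; robot.goto(p,q); robot.sleep(.3); wpic('w_cover2')
print(robot.current_t())
E
```

```text
22.75
```

View pics/w_hous2.png

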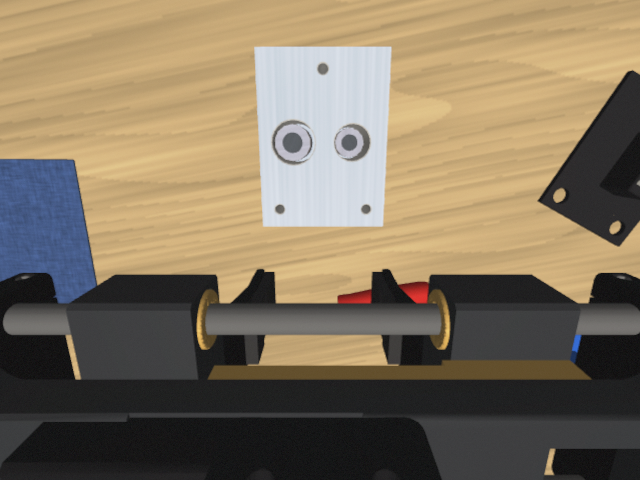

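View pics/w_cover2.png

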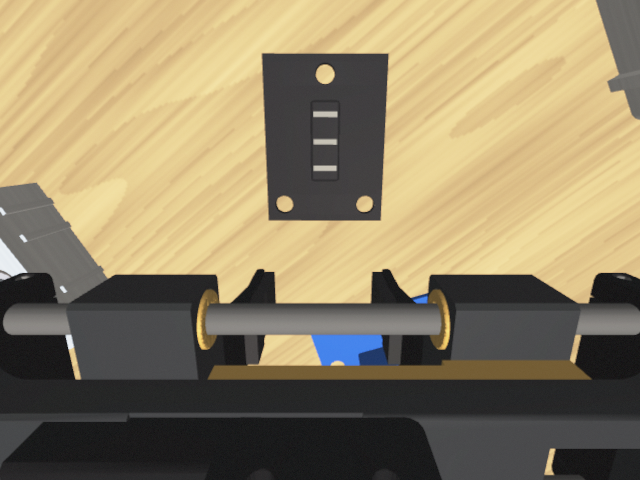

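Both tappets sit in their bores, the large at (293,142) and the small at (350,142). The cover is unobstructed, with its lone hole at (325,74). I'll re-measure both.

```bash
cat > m2.py <<'E'
from meas import *
T,g,d,im=L('w_cover2'); pts=[]
for c in [(285,204),(365,204),(325,74)]:
    b=min(blob(g,100,255,(c[0]-14,c[1]-14,c[0]+15,c[1]+15)),key=lambda x:np.hypot(*(x[0]-c))); pts.append(b[0])
for z in (0,3,6): fit('cover z%d'%z,H,onplane(i,T,np.array(pts),z))
T,g,d,im=L('w_hous2'); pts=[]
for c in [(280,209),(366,209),(323,69)]:
    b=min(blob(g,0,140,(c[0]-10,c[1]-10,c[0]+11,c[1]+11)),key=lambda x:np.hypot(*(x[0]-c))); pts.append(b[0])
fit('housing',H,onplane(i,T,np.array(pts),66))
for c in [(308,122),(350,128),(308,125),(352,130)]: pass
for nm,c in (('L',(293,142)),('S',(350,142))):
    dd=[d[c[1]+dy,c[0]+dx] for dx,dy in ((-14,0),(14,0),(0,14),(0,-14)) ] if nm=='L' else [d[c[1]+dy,c[0]+dx] for dx,dy in ((-11,0),(11,0),(0,11),(0,-11))]
    print(nm,[deproj(i,T,[c],x)[0].round(1).tolist() for x in dd])
E
python3 m2.py
```

```text
cover z0 [ 497.44 -329.23] -38.59 res [[-0.0, 0.2], [-0.1, -0.0], [0.2, -0.2]]
cover z3 [ 497.56 -329.32] -38.59 res [[0.0, -0.3], [0.4, 0.0], [-0.4, 0.3]]
cover z6 [ 497.68 -329.4 ] -38.59 res [[0.1, -0.8], [0.9, 0.1], [-0.9, 0.7]]
housing [575.51 -35.56] -10.96 res [[0.2, -0.3], [0.3, 0.2], [-0.5, 0.1]]
L [[580.2, -11.7, 61.4], [580.2, -11.8, 61.7], [580.3, -11.5, 58.6], [580.2, -12.0, 65.0]]
S [[571.3, -57.8, 61.2], [571.3, -58.0, 59.2], [571.2, -58.0, 58.6], [571.3, -57.7, 63.2]]
```

```bash
python3 - <<'E'
from pick import *
q=down(-128.59); x,y=497.6,-329.3
robot.goto((x,y,90),q)
r=robot.line_to((x,y,12),velocity=100,f_stop=8); print(r,robot.current_position())
robot.sleep(.2); print(robot.current_position())
eoat.gripper_to(5); print('w',robot.current_width())
robot.line_to((x,y,150),velocity=150); print(robot.current_width(),robot.current_wrist_force(),robot.current_wrist_torque(),robot.current_t())
robot.goto((575.5,-35.5,150),Q)
robot.line_to((575.5,-35.5,98),velocity=50,f_stop=12); robot.sleep(.5)
print(robot.current_width(),robot.current_position(),robot.current_wrist_force(),robot.current_t())
for n in ('scene','side'):
    im,d=imaging.get_image(n); save(n+'3.png',im); np.savez('pics/%s3.npz'%n,im=im,d=d)
wpic('w_hold')
E
python3 - <<'E'
import cv2,numpy as np
a=cv2.imread('pics/scene3.png')[150:300,220:370];b=cv2.imread('pics/side3.png')[170:320,240:390]
cv2.imwrite('pics/c5.png',cv2.resize(np.hstack([a,b]),None,fx=2.66,fy=2.66,interpolation=2))
E
```

```text
False [ 497.98463268 -329.67034889   12.56272265]
[ 498.00842933 -329.66557244   12.73045342]
w 21.376433701930353
21.49445249596922 [-0.9479925  -0.38960484 -4.36916862] [ 0.05892929 -0.03054286  0.01454235] 26.025
21.956228210114276 [575.47790311 -35.47701132  98.03481591] [ 0.50560259 -0.35243615 -3.6290646 ] 28.8833
```

View pics/c5.png

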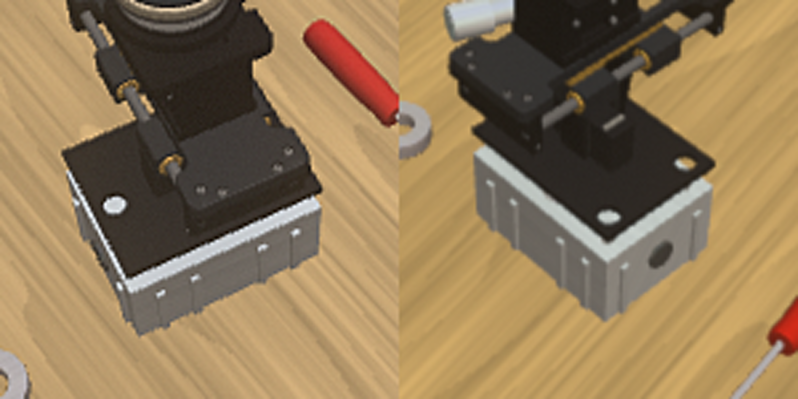

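View pics/w_hold.png

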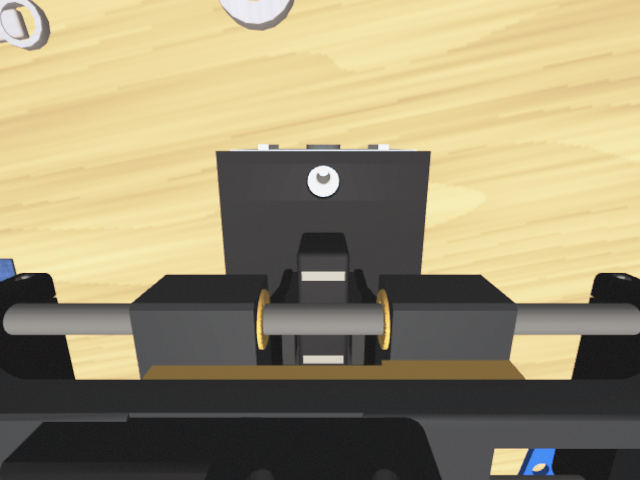

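```bash
cat > m3.py <<'E'
from meas import *
t=np.array([575.5,-35.5]); th=np.radians(-10.96); M=np.array([[np.cos(th),-np.sin(th)],[np.sin(th),np.cos(th)]])
TH=dict(zip('abc',[t+M@np.array(h) for h in H])); print({k:v.round(1) for k,v in TH.items()})
f=lambda n:imaging.camera_info(n)
def go(n,T,im,d,lst):
    g=cv2.cvtColor(im,cv2.COLOR_RGB2GRAY); ii=f(n)
    for k,c in lst:
        m=(g[c[1]-14:c[1]+15,c[0]-14:c[0]+15]>80).astype(np.uint8)
        nn,l,s,ce=cv2.connectedComponentsWithStats(m,connectivity=4)
        j=min(range(1,nn),key=lambda j:np.hypot(*(ce[j]-14))); u=np.array(ce[j])+[c[0]-14,c[1]-14]
        if n=='wrist': mm=cv2.morphologyEx((l==j).astype(np.uint8),cv2.MORPH_CLOSE,np.ones((9,9)));mo=cv2.moments(mm);u=np.array([mo['m10'],mo['m01']])/mo['m00']+[c[0]-14,c[1]-14]
        for z in (85,91):
            P=onplane(ii,T,[u],z)[0]; dl=M.T@(P[:2]-TH[k]); print(n,k,u.round(1),s[j].tolist(),'z',z,'err in housing frame',dl.round(1))
for n,lst in (('scene',[('c',(220+43,150+77))]),('side',[('a',(240-150+229,170+81)),('b',(240-150+258,170+61))])):
    z=np.load('pics/%s3.npz'%n); i_,T=campose(n); go(n,T,z['im'],z['d'],lst)
    if n=='side':
        for u in ((300,240),(335,246),(325,240)): print('plate',u,deproj(i_,T,[u],z['d'][u[1],u[0]]))
z=np.load('pics/w_hold.npz'); go('wrist',z['T'],z['im'],z['d'],[('c',(323,181))])
for u in ((240,200),(400,200),(240,165),(400,165),(290,220)): print('plate w',u,deproj(f('wrist'),z['T'],[u],z['d'][u[1],u[0]]).round(1))
E
python3 m3.py
```

```text
{'a': array([528.5,  11.3]), 'b': array([514.5, -61.4]), 'c': array([629.5, -46. ])}
scene c [262.7 226.9] [10, 11, 9, 7, 50] z 85 err in housing frame [ 0.2 -2.2]
scene c [262.7 226.9] [10, 11, 9, 7, 50] z 91 err in housing frame [1.1 1.3]
side a [318.3 251.3] [9, 12, 9, 6, 39] z 85 err in housing frame [1.3 0.1]
side a [318.3 251.3] [9, 12, 9, 6, 39] z 91 err in housing frame [-2.5  3.9]
side b [346.9 231.1] [9, 12, 9, 5, 32] z 85 err in housing frame [ 1.7 -0. ]
side b [346.9 231.1] [9, 12, 9, 5, 32] z 91 err in housing frame [-2.1  4.4]
plate (300, 240) [[569.70995892  12.63890906  90.573442  ]]
plate (335, 246) [[510.68510683 -13.90088515  89.50558973]]
plate (325, 240) [[533.65067746 -15.22543797  89.5671172 ]]
wrist c [323. 181.] [0, 0, 29, 29, 765] z 85 err in housing frame [-0.5 -0.1]
wrist c [323. 181.] [0, 0, 29, 29, 765] z 91 err in housing frame [ 0.1 -0.1]
plate w (240, 200) [[628.2  -3.2  90. ]]
plate w (400, 200) [[613.  -82.2  91.1]]
plate w (240, 165) [[644.9  -7.8  91.2]]
plate w (400, 165) [[629.9 -84.7  89.7]]
plate w (290, 220) [[613.3 -25.7  90.1]]
```

```bash
cat > m4.py <<'E'
from m3 import *
print('--- start-of-job threads')
for n,lst in (('scene',[('a',(329,225)),('b',(310,194)),('c',(264,233))]),('side',None)):
    z=np.load('pics/%s0.npz'%n); ii,T=campose(n); g=cv2.cvtColor(z['im'],cv2.COLOR_RGB2GRAY)
    for k in 'abc':
        u0=proj(ii,T,[[*TH[k],66]])[0]; c=u0.round().astype(int)
        p=g[c[1]-6:c[1]+7,c[0]-6:c[0]+7].astype(float); w=np.clip(np.percentile(p,60)-25-p,0,None); yy,xx=np.mgrid[-6:7,-6:7]
        u=c+np.array([(w*xx).sum(),(w*yy).sum()])/w.sum()
        P=onplane(ii,T,[u],66)[0]; print(n,k,'pred',u0.round(1),'seen',u.round(1),'err',(M.T@(P[:2]-TH[k])).round(1))
E
python3 m4.py | sed -n '/---/,$p'
```

```text
--- start-of-job threads
scene a pred [329.4 224.4] seen [329.1 224.7] err [0.7 0.2]
scene b pred [310.6 193.7] seen [310.4 194. ] err [0.6 0.3]
scene c pred [264.4 233.2] seen [264.1 233.4] err [0.6 0.2]
side a pred [318.6 258.6] seen [319.5 261.6] err [-6.5  3.8]
side b pred [347.  238.5] seen [349.1 240.6] err [-6.4  0.8]
side c pred [293.3 217.4] seen [292.2 217. ] err [2.3 0.9]
```

```bash
python3 - <<'E' | sed -n '/---/,$p'
from m3 import *
print('---')
ii,T=campose('side'); g=cv2.cvtColor(np.load('pics/side0.npz')['im'],cv2.COLOR_RGB2GRAY)
for k in 'abc':
    u0=proj(ii,T,[[*TH[k],66]])[0]; c=u0.round().astype(int)
    p=g[c[1]-4:c[1]+5,c[0]-5:c[0]+6].astype(int); print(k,u0.round(1),c);print(p)
E
```

```text
---
a [318.6 258.6] [319 259]
[[153 153 153 154 155 155 156 156 155 156 157]
 [156 154 153 154 155 156 156 156 156 155 156]
 [160 158 155 153 153 155 155 156 156 156 155]
 [157 159 155 136 133 140 150 155 156 156 157]
 [157 154 132 111 107 103 113 146 155 156 157]
 [159 155 121 105 103  94  98 149 155 155 156]
 [158 158 142 122 117 124 147 156 156 155 156]
 [157 157 157 153 151 153 161 160 157 155 156]
 [158 157 158 159 160 159 159 161 161 158 154]]
b [347.  238.5] [347 239]
[[157 157 156 156 153 154 155 157 154 147 131]
 [157 156 157 157 155 155 154 156 156 156 153]
 [154 156 158 158 156 156 156 155 155 158 157]
 [154 155 155 154 139 144 150 155 154 155 156]
 [155 153 135 117 111 107 116 143 155 154 154]
 [156 154 137 110 104  97  96 143 157 156 155]
 [156 155 151 137 127 122 124 152 159 158 157]
 [155 155 154 152 151 149 150 157 159 159 159]
 [154 155 155 155 155 155 154 155 158 160 156]]
c [293.3 217.4] [293 217]
[[126 136 148 151 156 158 159 158 155 155 155]
 [137 152 155 155 154 155 156 158 158 156 155]
 [153 156 157 155 153 155 154 155 158 158 156]
 [154 155 157 156 154 153 153 154 156 157 159]
 [153 153 154 152 136 132 137 147 153 154 156]
 [153 152 148 121 109 107 100 122 149 153 154]
 [155 154 150 120 107 101  96 119 150 152 152]
 [153 155 154 146 136 127 143 149 154 153 152]
 [152 153 154 154 151 148 152 153 154 154 152]]
```

```bash
python3 - <<'E' | sed -n '/---/,$p'
from m3 import *
print('---')
ii,T=campose('side')
for k,u in (('a',(318.55,250.35)),('b',(347.2,230.15))):
  for z in (85,87,88,91): print(k,z,(M.T@(onplane(ii,T,[u],z)[0][:2]-TH[k])).round(1))
g=cv2.cvtColor(np.load('pics/side3.npz')['im'],cv2.COLOR_RGB2GRAY)
print(g[245:259,311:327]); print(g[224:240,339:355])
E
```

```text
---
a 85 [ 2.6 -1.8]
a 87 [ 1.3 -0.5]
a 88 [0.7 0.1]
a 91 [-1.2  2. ]
b 85 [ 3. -2.]
b 87 [ 1.8 -0.6]
b 88 [1.1 0.1]
b 91 [-0.8  2.3]
[[ 43  41  41  40  42  42  41  42  41  42  40  41  41  41  42  41]
 [ 41  41  41  41  40  42  39  42  42  41  41  40  41  42  41  42]
 [ 41  41  42  39  40  36  36  35  34  35  39  40  42  42  42  42]
 [ 42  40  41  38  35  42  44  53  54  35  31  35  41  42  42  42]
 [ 41  42  40  37  61 108 117 146 145  94  70  38  37  40  42  42]
 [ 42  41  39  57 147 186 189 195 197 191 184 103  45  39  42  42]
 [ 43  41  42  83 185 201 199 200 202 204 208 184  79  40  41  41]
 [ 41  41  40  60 139 192 198 197 199 200 198 146  64  40  41  42]
 [ 36  39  40  41  70 117 161 166 164 139 107  73  43  40  39  35]
 [ 41  33  39  39  41  55  81  84  83  67  47  42  40  40  37  45]
 [101  47  33  36  39  41  44  43  43  41  41  41  37  32  52 120]
 [182 122  56  31  38  42  42  41  41  40  40  36  36  59 118 187]
 [201 187 122  63  33  34  41  43  41  37  34  46  89 146 187 202]
 [202 202 189 149  81  38  34  39  38  32  50 117 182 194 199 199]]
[[ 41  40  41  41  41  41  
[... 345 characters left out ...]
  92  70  42  35  40  42  41]
 [ 42  41  41  38  60 147 168 151 150 150 144  97  49  39  42  42]
 [ 42  41  41  42  86 184 200 181 163 158 156 146  91  49  43  43]
 [ 41  42  41  40  55 121 193 196 186 166 154 132  70  43  43  43]
 [ 41  41  40  41  40  57 101 116 133 127  97  72  44  41  43  40]
 [ 42  41  42  42  41  40  45  53  66  66  51  42  42  40  39  34]
 [ 41  42  42  43  41  42  40  42  41  43  40  41  40  36  43  57]
 [ 42  42  42  42  42  41  42  41  41  42  41  36  34  52 107 146]
 [ 41  42  42  42  41  42  43  43  42  41  38  45  70 118 185 189]
 [ 42  42  42  42  43  42  42  42  37  34  51 116 179 190 201 200]
 [ 42  42  43  43  42  42  41  37  33  47 110 183 198 198 200 199]]
```

```bash
python3 - <<'E'
from h import *
print(np.abs(robot.current_qd()).max(),robot.current_width(),robot.current_position(),robot.current_wrist_force(),robot.current_t())
job.sign_off()
E
```

```text
0.0010993234985865856 21.86993803578906 [575.51737735 -35.51789942  98.01572631] [ 0.22543901  0.10624643 -3.66010972] 29.0333
the job is handed in; nothing more can be done
```

I put both tappets in their bores and handed the job in at about 29 s. The arm is still holding the black cover over the housing, right way round.

- **Tappets:** in the last wrist picture the large one is in the large bore and the small one in the small bore. Depth puts their tops at about 61–62 mm, below the 66 mm top face. Neither hit anything on the way in.
- **Cover:** its underside is about 18 mm above the top face, and depth shows it level to within about 1 mm across the part I could see. It is still, the wrist force shows it hanging freely, and the grip is 21.9 mm wide on the 22 mm rib.
- **Hole alignment:** the wrist camera puts the lone hole within 0.5 mm of its thread. After I corrected for each camera's offset, the scene camera (lone hole) and side camera (the other two) agree to roughly 1–2 mm. The limit is 4 mm.
- **Disagreement:** uncorrected, the side camera read up to 4–5 mm off if its holes are taken at the plate's upper face. Those figures depend strongly on the height assumed. I trusted the wrist camera, because it measured both the housing and the held cover.
- **Bystanders:** I planned the moves to stay clear of them and no picture showed one displaced, but I did not measure their positions again at the end.

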